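# Set a rail in the drilling jig and hold the gauge arm at the mark

## Robot

A 7-joint arm with a two-finger parallel gripper is mounted at the origin on the work surface. World frame = base frame: x ahead of the robot, y to its left, z up, the work surface at z = 0. Lengths are in m, angles in degrees, forces in N, time in s.
With the tool pointing down it reaches from about 0.4 to 0.925 m from the base axis. Payload 5.6 kg.
Tool frame: the origin (TCP) lies at the very end of the fingers, on their centre line; the grasp point (between the pads) lies 19 mm behind it; z points along the fingers, y is the line along which they close (so a half turn about z gives the same grasp; the last joint's range is limited). The gripper opens to 85 mm and grips with 20 to 120 N. Pads are 22 mm wide; open, the fingers measure 114 mm over their backs; the gripper's body (76 mm by 85 mm) begins 54 mm behind the grasp point. The pads swing forward as they close: fully open they stand 13 mm farther back than shut.
Start: joints at [65.088, 26.786, -0.665, 91.828, 0.344, 61.387, -3.226], TCP at [0.248, -0.601, 0.231] pointing down, gripper open.
Joint ranges: [-144.91, 144.91], [-17.63, 115.5], [-89.93, 88.59], [15.96, 139.68], [-74.01, 254.01], [8.47, 105.57], [-167.45, 167.45]. Speed limits (degrees/s): [147.25, 147.25, 180, 180, 180, 180, 180].

## Interface

Orientations are given as [roll, pitch, yaw] about the fixed x, y, z axes, in that order (R = Rz(yaw) Ry(pitch) Rx(roll)).
In Python, from station import ctrl gives the robot as it stands.
- The arm moves only by the tool send_rows, never from a script. Its argument "targets" is a list of rows, each a list of 4 numbers: the shift along the tool's x, y, z normalised to -1 to 1, where 1 is 0.12 m, then the turn about the tool's z normalised to -1 to 1, where 1 is 180 degrees. In form: [[tx, ty, tz, spin], ...]. A call has exactly 5 rows; each row is the pose to reach, as a shift and turn from the pose commanded when the call began, along the tool's axes at that moment, turning the shorter way round; what a row does not reach only later rows make up. A row lasts 1/8 s, in which the tool goes at most 62.5 mm and 10.7 degrees, less where a joint would pass 70% of its speed; a pose out of reach is approached as far as the arm can. A call with a number of a shift or a turn outside -1 to 1 is refused whole. A call with a gripper value outside its range is refused whole. "claw" is the closure, from 0 (fully open) to 1 (shut), set as the call begins (left out, the last holds). The fingers move at their own pace and stop on an object; "grip_force" is the grip in N (left out, the last holds). Time passes only in rows, so rows that repeat a pose let the fingers close, or fill a call up. It gives the time, the measured TCP pose, the force, the opening and the grip force at its end, in the units of the state.
- ctrl.get_state(): the state, without advancing time (a new reading comes with each control period).
- ctrl.capture(name): name is "side" or "top" or "wrist"; returns a dict with "color" (384x512x3 uint8, blue, green, red), "fov_y" (degrees; the focal length in pixels is half the picture's height over the tangent of half this angle, whatever the lens; pixels are square), "cx", "cy" (the principal point, pixels), "pose" (4x4, takes a point from camera to world coordinates). Camera axes: x right, y up, looking along -z (the intrinsics and any distortion apply to the point x, -y, -z); pixel columns grow to the right and rows downward; lengths in m; the calibration is good to about 2 mm. A picture is of the moment at which its call begins. There is no depth.
- ctrl.hand_in(): hands the job in; it is judged then, once.
The state is a dict: "time": time; "qpos": joint angles; "dq": joint speeds; "joint_efforts": joint torques, N m; "tool_pos": TCP position; "tcp_rot": TCP orientation; "contact_force": force on the tool from outside, world axes, zero at the start; "ft_torque": the same for the moment, N m; "grip_width": opening from 0.0 (shut) to 1.0 (fully open); "grasp_force": force on a finger pad.
Only numpy, scipy, OpenCV 4.12 (cv2) and the standard library are available. Lean on these libraries where they do the work, as an engineer would, in place of code of your own. Each camera call takes 0.05 s, during which the arm holds its last target. There are 200 camera calls.

## Task

Get the long rail ready for drilling: push it square and flush into the corner of the jig, against both the long fence and the end stop. Then squeeze the lock button on the gauge arm's grip head to release it, pull the arm out until its pointer stands level with the middle of the brass clip on the scale, and finish still holding the head there, because the arm's spring pulls it back if you let go. The rail must stay in its corner; leave everything else on the bench where it lies.

Things in the scene. Friction and masses are not known exactly. Their poses are not given: they have to be found in the camera images.
- jig: the drilling jig, fixed: a black plate 250 mm (jig x, -135 to 115 mm) by 440 mm (jig y, -240 to 200 mm), 6 mm thick, with a fence corner and a gauge on it. Origin on the table, under the fence's front face; x points away from the robot across the fence, y along the fence, z up (turned a little from the world axes)
- corner (a point): the inside corner of the jig, at jig x = 0, y = -120 mm, on the plate (6 mm above the table). From it the aluminium fence runs to +y for 313 mm, its front face x = 0 toward the robot, 22 mm thick; the end stop runs 102 mm toward the robot, its face looking to +y. Both have their tops 28 mm above the table. Ticks every 10 mm on the fence's top, longer every 50 mm
- tube_mouth (a point): the mouth of the gauge's fixed grey square outer tube, at jig x = 82, y = -85 mm, 34 mm above the table. The tube lies along y behind the fence, 26 mm square, its brackets 34 mm wide, top at 50 mm, from y = -235 to -85 mm; the arm slides out of it to +y
- rail: the long rail: aluminium box section 40 mm (its x) by 210 mm (its y) by 25 mm high, 0.2 to 0.4 kg, loose on the plate in front of the fence, a little askew. Origin at the centre of its underside, 6 mm above the table. Flush in the corner its origin is at jig x = -20 mm, y = -15 mm and its axes are parallel to the jig's. It slides at about 1 to 4 N
- gauge_arm (a joint): how far the telescoping gauge arm is pulled out of its tube, m: 0 fully in, 0.135 at most, growing along jig +y. It is parked at 0, where a latch blocks it after 1.5 mm of play unless the lock button is pressed; beyond 0.02 it is clear of the latch and the button no longer matters. A spring of 2 to 3 N always pulls it back in when it is let go
- grip_head (a point): where to grip the arm's grey head, on its middle line (jig x = 82 mm) at the button's height, 46 mm above the table; moves with the arm. The head is 28 mm (jig x) by 36 mm (jig y), 12 to 64 mm above the table, 46 mm clear behind the fence; a lower block, top at 35 mm, continues it 26 mm to +y. Grip from above, fingers closing along jig x. Axes as the jig's
- lock_button (a joint): how far the lock button is pressed, m: 0 free, 0.005 fully in; the arm is free from 0.003 on. Round black button, 18 mm across, on the head's +x side (away from the robot), level with grip_head; it stands 7 mm proud (35 mm over head and button) and goes in toward -x when head and button are squeezed between the fingers: 4 N to start, 8 N fully in
- pointer_tip (a point): the tip of the arm's pointer, a flat steel blade 4 mm wide and 3 mm thick, 34 mm above the table, reaching from the head over the back half of the fence. It moves with the arm; the blade is 36 mm further along jig +y than grip_head. Axes as the jig's
- clip: the brass clip sitting fixed on the front half of the fence's top: 10 mm (x) by 14 mm (y), 5 mm high with an upright rib 3 mm thick across its middle, 9 mm more. Origin under its centre, on the fence's top 28 mm above the table; axes as the jig's. Its rib is the mark: the pointer is on the mark when pointer_tip and the clip have the same jig y
- short_offcut: a short offcut of the same 40 x 25 mm aluminium box section, only 80 mm long, lying on the table just off the jig's +y edge; bystander, origin under its centre
- washer: a loose steel washer, 32 mm across and 6 mm thick, lying on the jig's plate behind the far +y end of the fence; bystander, origin under its centre
- screwdriver: a screwdriver lying on the table off the jig's -y edge; bystander
- spool: a white plastic wire spool, 90 mm across, 50 mm high, standing on its flange on the table; bystander
- jar: a closed jar, 60 mm across, 80 mm high; bystander
- carton: a small closed cardboard carton 150 x 110 x 70 mm; bystander
- wrench: a steel wrench lying on the table; bystander
There are look-alikes about, which are no part of the job. There is more than one size of the rail; the job needs the largest.

How it is judged:
By the outcome, as a careful person would: the job done as asked, in the order asked, and still so for the second after the job is handed in, while the arm keeps its last pose, push and grip.
It also fails if it takes over 72 s, if anything falls off the work surface, if the arm or the gripper's body presses on something with over 40 N, if the wrist force passes 120 N, or if a joint passes its speed limit or range.

## Working session

There is one attempt and no reset: what is moved stays moved. The work goes in short steps, Python scripts to look and compute and a tool call to move; the robot and the scene stay as the last step left them, time stands still between calls to the robot, and variables do not carry over. Pictures are saved under pics/ and viewed, at most 10 in all, crops included, and the job is handed in when it is done.

Besides the shell and the picture viewer there is one more tool, called after "Request:" by a JSON object that holds its "method" and its "body". send_rows: Moves the arm, as the interface text tells. Scaled input: -1 to 1 covers 0.12 m each way for a shift and 180 degrees each way for a turn. Its arguments: {"type":"object","properties":{"targets":{"type":"array","items":{"type":"array","items":{"type":"number"}}},"claw":{"type":"number"},"grip_force":{"type":"number"}},"required":["targets"]}

```bash
mkdir -p pics; ls; python3 - <<'E'
from station import ctrl
import cv2
s=ctrl.get_state(); print(s)
for n in("top","side"):
    c=ctrl.capture(n); cv2.imwrite(f"pics/{n}0.png",c["color"]); print(n,c["fov_y"],c["cx"],c["cy"],c["pose"].tolist() if hasattr(c["pose"],'tolist') else c["pose"],[k for k in c])
E
```

```text
pics
{'time': 0.0, 'qpos': array([65.08656906, 26.83808354, -0.66369433, 91.88223707,  0.34505994,
       61.3852605 , -3.2244292 ]), 'dq': array([ 0.05978202,  0.06337767, -0.03554796, -0.05404782, -0.05577289,
       -0.13731946, -0.05845267]), 'joint_efforts': array([-2.94610008e-04, -5.32395065e+01,  2.23340560e-02, -2.51300544e+01,
        1.16485386e-02,  7.77904701e-03,  4.67040934e-06]), 'tool_pos': array([ 0.24792132, -0.60025129,  0.23030521]), 'tcp_rot': array([-1.79896728e+02,  8.80397499e-03,  2.24470218e+01]), 'contact_force': array([-1.20931375, -0.23277555, -1.15490435]), 'ft_torque': array([ 0.01114732, -0.01191523,  0.01550267]), 'grasp_force': 0.0, 'grip_width': 0.9980129009577026}
top 51.35971296857547 251.3039242299202 191.24265718834314 [[0.009965903736692204, 0.9886342669800496, -0.1500098893924362, 0.3225938901647695], [-0.9998843396330009, 0.011576048952598566, 0.009864200288142114, 0.007572213708504559], [0.011488608244192533, 0.14989423352306452, 0.9886352869674158, 1.3577596377669285], [0.0, 0.0, 0.0, 1.0]] ['color', 'fov_y', 'cx', 'cy', 'pose']
side 49.54248122559729 262.1347255648701 193.2350666995911 [[-0.7323183052512577, 0.3166586345130122, -0.602857536224173, -0.1746655800987123], [-0.6808062034838949, -0.359427416542062, 0.6382122260939106, 0.7695527052894766], [-0.014588114743559514, 0.877803646282159, 0.4787984393061188, 0.6388540772805523], [0.0, 0.0, 0.0, 1.0]] ['color', 'fov_y', 'cx', 'cy', 'pose']
```

View pics/top0.png

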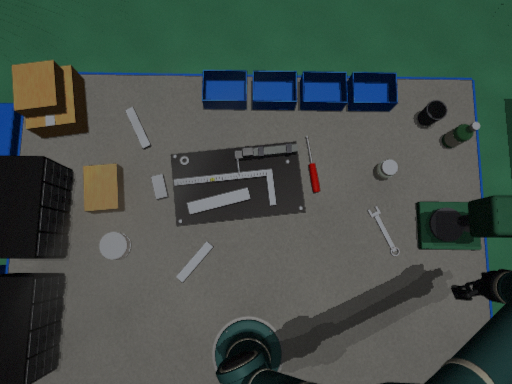

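View pics/side0.png

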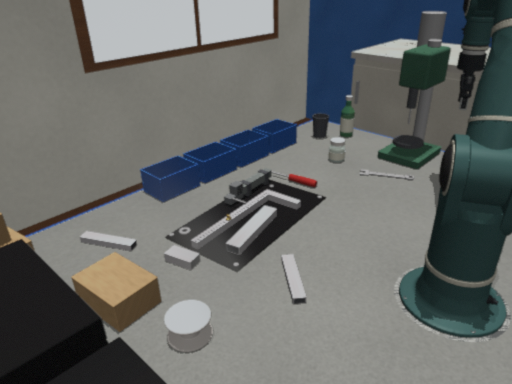

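The job rail is the bar on the black plate at top px (218,201), about 62 px (210 mm) long. The other bars, at (195,262), (138,128) and (159,187), are off the plate and shorter. The gauge head is near (240,155), and the clip near (209,179). Next I'll measure these and confirm them in an enlarged crop.

```bash
cat > h.py <<'E'
import numpy as np, cv2
from station import ctrl
from scipy.spatial.transform import Rotation as R
def f(c): return c["color"].shape[0]/2/np.tan(np.radians(c["fov_y"]/2))
def cast(c,uv,z):
    uv=np.atleast_2d(np.float64(uv)); P=np.array(c["pose"])
    d=np.c_[(uv[:,0]-c["cx"])/f(c),-(uv[:,1]-c["cy"])/f(c),-np.ones(len(uv))]@P[:3,:3].T
    return P[:3,3]+d*((z-P[2,3])/d[:,2])[:,None]
def proj(c,p):
    P=np.array(c["pose"]); q=(np.atleast_2d(p)-P[:3,3])@P[:3,:3]
    return np.c_[c["cx"]-f(c)*q[:,0]/q[:,2], c["cy"]+f(c)*q[:,1]/q[:,2]]
def comps(m,amin):
    m=m.astype(np.uint8)*255
    cs,_=cv2.findContours(m,cv2.RETR_EXTERNAL,cv2.CHAIN_APPROX_NONE)
    return sorted([c for c in cs if cv2.contourArea(c)>amin],key=cv2.contourArea,reverse=True)
def jig2w(J,p): # J=(x,y,yaw deg)
    return R.from_euler('z',J[2],degrees=True).apply(np.atleast_2d(p))+[J[0],J[1],0]
def w2jig(J,p):
    return R.from_euler('z',-J[2],degrees=True).apply(np.atleast_2d(p)-[J[0],J[1],0])
def rows(p,yaw=None):
    "shift in tool units from current measured pose to world p"
    s=ctrl.get_state(); r=R.from_euler('xyz',s["tcp_rot"],degrees=True)
    d=r.inv().apply(np.array(p)-s["tool_pos"])/0.12
    return d.round(3), s["tcp_rot"].round(2), None if yaw is None else round(((s["tcp_rot"][2]-yaw+180)%360-180)/180,4)
E
python3 - <<'E'
from h import *
c=ctrl.capture("top"); g=cv2.cvtColor(c["color"],cv2.COLOR_BGR2GRAY)
roi=np.zeros_like(g); roi[135:235,165:312]=1
m=(g<62)&(roi>0)
k=comps(m,200)
hull=cv2.convexHull(np.vstack([a for a in k]))
print([cv2.contourArea(a) for a in k],cv2.minAreaRect(hull))
b=cv2.boxPoints(cv2.minAreaRect(hull)); w=cast(c,b,0.006); print(w.round(4))
hi=(g>110)&(roi>0)
for a in comps(hi,40):
    r=cv2.minAreaRect(a); print(cv2.contourArea(a),r, cast(c,cv2.boxPoints(r),0.031)[:,:2].round(3).tolist())
cv2.imwrite("pics/crop.png",cv2.resize(c["color"][110:260,120:320],None,fx=4,fy=4,interpolation=cv2.INTER_CUBIC))
c=ctrl.capture("wrist");s=ctrl.get_state()
r=R.from_euler('xyz',s["tcp_rot"],degrees=True);P=np.array(c["pose"])
print("cam in tool",r.inv().apply(P[:3,3]-s["tool_pos"]).round(4),(r.inv().as_matrix()@P[:3,:3]).round(3),c["fov_y"])
E
```

```text
[7234.5] ((236.58026123046875, 183.24520874023438), (72.25910949707031, 128.97731018066406), 83.8533706665039)
[[ 0.654   0.2819  0.006 ]
 [ 0.7093 -0.1633  0.006 ]
 [ 0.4575 -0.1879  0.006 ]
 [ 0.406   0.2457  0.006 ]]
643.5 ((218.26473999023438, 200.558837890625), (11.399173736572266, 62.3316535949707), 75.96376037597656) [[0.483, 0.21], [0.537, 0.009], [0.499, -0.001], [0.446, 0.199]]
607.5 ((224.5618438720703, 191.13917541503906), (35.318870544433594, 99.08548736572266), 84.47245788574219) [[0.565, 0.257], [0.602, -0.076], [0.482, -0.087], [0.446, 0.241]]
42.0 ((184.00001525878906, 160.00001525878906), (7.071067810058594, 7.071067810058594), 45.0) [[0.628, 0.241], [0.646, 0.224], [0.629, 0.207], [0.611, 0.223]]
cam in tool [ 0.0822 -0.0003 -0.1424] [[-0.001  0.948  0.318]
 [ 1.     0.001  0.   ]
 [ 0.     0.318 -0.948]] 64.23446718150694
```

View pics/crop.png

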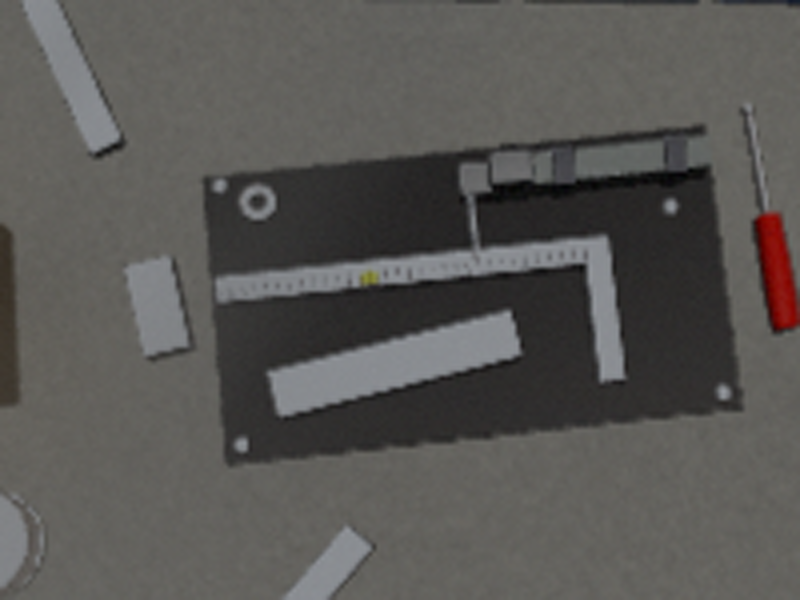

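Confirmed: in the crop, the rail lies askew in front of the fence. The clip (yellow) is at crop (370,279), the pointer at (475,230) and the head at (475,178). The jig's yaw is about 6.3° and its origin about (0.567, 0.064). Next I'll move to a wrist viewpoint over it.

Request:
{"method": "send_rows", "body": {"targets": [[0.2, -0.2, 0, 0], [0.4, -0.4, 0, 0], [0.6, -0.6, 0, 0], [0.8, -0.8, 0, 0], [1, -1, 0, 0]], "claw": 0.5}}

```text
time: 0.82
tool_pos: [0.3135, -0.4429, 0.2312]
tcp_rot: [-180.0, 0.0, 22.4]
contact_force: [0.9, -0.0, 0.1]
grip_width: 0.499
grasp_force: 0.0
```

Request:
{"method": "send_rows", "body": {"targets": [[0.2, -0.2, 0, 0], [0.4, -0.4, 0, 0], [0.6, -0.6, 0, 0], [0.8, -0.8, 0, 0], [1, -1, 0, 0]]}}

```text
time: 1.45
tool_pos: [0.3786, -0.2862, 0.2313]
tcp_rot: [180.0, 0.0, 22.4]
contact_force: [0.2, 0.5, -0.5]
grip_width: 0.499
grasp_force: 0.0
```

Request:
{"method": "send_rows", "body": {"targets": [[0.2, -0.2, 0, 0], [0.4, -0.4, 0, 0], [0.6, -0.6, 0, 0], [0.8, -0.8, 0, 0], [1, -1, 0, 0]]}}

```text
time: 2.08
tool_pos: [0.4437, -0.1296, 0.2313]
tcp_rot: [180.0, -0.0, 22.4]
contact_force: [0.9, 0.7, -0.2]
grip_width: 0.498
grasp_force: 0.0
```

Request:
{"method": "send_rows", "body": {"targets": [[0.25, -0.28, 0, 0.02], [0.5, -0.56, 0, 0.05], [0.75, -0.84, 0, 0.09], [0.98, -1, 0, 0.09], [0.98, -1, 0, 0.09]]}}

```text
time: 2.7
tool_pos: [0.507, 0.0279, 0.2312]
tcp_rot: [-179.9, -0.0, 6.5]
contact_force: [0.4, -0.9, -1.0]
grip_width: 0.501
grasp_force: 0.0
```

```bash
python3 - <<'E'
from h import *
s=ctrl.get_state(); print(s["time"],s["tool_pos"],s["tcp_rot"],s["contact_force"],s["grip_width"])
c=ctrl.capture("wrist"); cv2.imwrite("pics/w1.png",c["color"]); np.save("w1.npy",c,allow_pickle=True)
E
```

```text
2.7 [0.50696593 0.02793016 0.2311985 ] [-1.79932435e+02 -2.23734014e-02  6.51262347e+00] [ 0.35665622 -0.91631874 -0.96279819] 0.5012368437077754
```

View pics/w1.png

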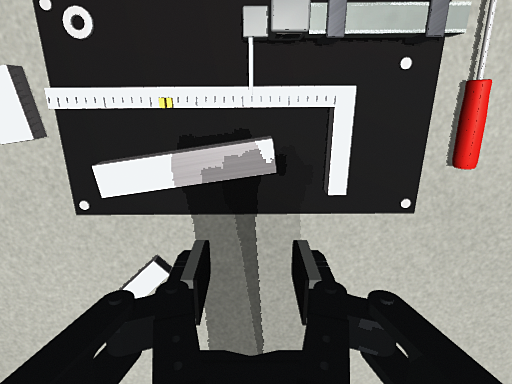

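The wrist view shows the fence's L-shape with outer corner about (355,86) and inner corner about (331,107). The clip is at (166,102), the pointer blade at x≈251 and the head at (256,21). The rail's top is bounded by about (92,166), (272,138), (276,172) and (102,197). I'll fit these more precisely.

```bash
python3 - <<'E'
from h import *
c=np.load("w1.npy",allow_pickle=True).item(); im=c["color"]; g=cv2.cvtColor(im,cv2.COLOR_BGR2GRAY); hsv=cv2.cvtColor(im,cv2.COLOR_BGR2HSV)
def fitline(pts,z):
    w=cast(c,pts,z)[:,:2]; vx,vy,x,y=cv2.fitLine(np.float32(w),cv2.DIST_HUBER,0,1e-3,1e-4).ravel(); return np.array([x,y]),np.array([vx,vy])
# front edge of fence top: scan down columns from row 100, last bright
gf=g.astype(float)
def edge(arr,lo,hi): # subpixel strongest gradient
    d=np.abs(np.diff(arr[lo:hi])); i=int(d.argmax()); return lo+i+0.5
pts=[(u,edge(gf[:,u],103,116)+.5) for u in list(range(60,150,3))+list(range(180,320,3))]
o,v=fitline([(u,r-.5) for u,r in pts],.028); v=v if v[1]>0 else -v
yaw1=np.degrees(np.arctan2(-v[0],v[1]))
pts2=[(edge(gf[r,:],320,337),r) for r in range(115,190,3)]
print(np.array(pts2)[::6], np.array(pts)[::10])
o2,v2=fitline(pts2,.028); v2=v2 if v2[0]>0 else -v2
yaw2=np.degrees(np.arctan2(v2[1],v2[0])); print("yaws",yaw1,yaw2)
A=np.c_[v,-v2]; t=np.linalg.solve(A,o2-o); cor=o+v*t[0]; print("corner",cor)
yaw=yaw1; r=np.radians(yaw); ey=np.array([-np.sin(r),np.cos(r)]); org=cor+.12*ey
J=(org[0],org[1],yaw); print("J",J); np.save("J.npy",J)
m=(hsv[...,1]>120)&(hsv[...,0]>18)&(hsv[...,0]<35); m[:,:120]=0;m[120:]=0
k=comps(m,20)
for a in k: r_=cv2.minAreaRect(a); print("clip",r_,w2jig(J,cast(c,r_[0],.033)),w2jig(J,cast(c,r_[0],.042)))
# pointer
pu=[]
for r_ in range(45,82,3):
    row=gf[r_,235:268]; pu.append(((row-40).clip(0)*np.arange(235,268)).sum()/(row-40).clip(0).sum())
print("ptr px",pu[::3], w2jig(J,cast(c,np.c_[pu,range(45,82,3)],.0355))[:,:2].round(4)[::3])
# rail
q=np.array([[92,166],[272,138],[276,172],[102,197]])
mm=(g>75).astype(np.uint8); mm[:125]=0; mm[205:]=0; mm[:,:85]=0; mm[:,290:]=0
a=comps(mm,200)[0]; b=cv2.boxPoints(cv2.minAreaRect(a)); print(b, w2jig(J,cast(c,b,.031))[:,:2].round(4))
print(w2jig(J,cast(c,q,.031))[:,:2].round(4))
E
```

```text
[[333.5 115. ]
 [332.5 133. ]
 [330.5 151. ]
 [329.5 169. ]
 [327.5 187. ]] [[ 60. 109.]
 [ 90. 109.]
 [120. 108.]
 [180. 108.]
 [210. 108.]
 [240. 108.]
 [270. 107.]
 [300. 107.]]
yaws 6.9227695 6.68062
corner [ 0.58185285 -0.05470855]
J (np.float32(0.5673891), np.float32(0.064416595), np.float32(6.9227695))
clip ((165.5, 102.5), (9.0, 13.0), 90.0) [[0.0055914  0.06216427 0.033     ]] [[0.00591085 0.0597454  0.042     ]]
ptr px [np.float64(250.5445205479452), np.float64(250.5309633027523), np.float64(250.53225806451613), np.float64(250.54377880184333), np.float64(250.54219653179192)] [[ 0.0604 -0.0293]
 [ 0.0521 -0.0292]
 [ 0.0437 -0.0291]
 [ 0.0352 -0.0291]
 [ 0.0264 -0.029 ]]
[[ 91.178474 162.52322 ]
 [271.86307  135.42053 ]
 [277.33496  171.89975 ]
 [ 96.65036  199.00244 ]] [[-0.0598  0.1542]
 [-0.0305 -0.0523]
 [-0.0724 -0.0592]
 [-0.1041  0.1554]]
[[-0.0638  0.1539]
 [-0.0334 -0.0525]
 [-0.0726 -0.0576]
 [-0.1017  0.1486]]
```

```bash
python3 - <<'E'
from h import *
J=np.load("J.npy")
for p in [(-.125,.05,.10),(-.125,.05,.010)]: print(rows(jig2w(J,p)[0],6.9))
E
```

```text
(array([-0.503, -0.668,  1.092]), array([-1.7999e+02,  4.0000e-02,  6.3700e+00]), np.float64(-0.003))
(array([-0.503, -0.668,  1.842]), array([-1.7999e+02,  4.0000e-02,  6.3700e+00]), np.float64(-0.003))
```

Request:
{"method": "send_rows", "body": {"targets": [[-0.15, -0.2, 0.2, -0.003], [-0.3, -0.4, 0.45, -0.003], [-0.5, -0.67, 0.7, -0.003], [-0.5, -0.67, 0.97, -0.003], [-0.5, -0.67, 0.97, -0.003]]}}

```text
time: 3.38
tool_pos: [0.436, 0.097, 0.1134]
tcp_rot: [179.9, 0.3, 6.7]
contact_force: [-0.3, 0.8, 0.5]
grip_width: 0.503
grasp_force: 0.0
```

Request:
{"method": "send_rows", "body": {"targets": [[0, 0, 0.3, 0], [0, 0, 0.6, 0], [0, 0, 0.8, 0], [0, 0, 0.87, 0], [0, 0, 0.87, 0]]}}

```text
time: 4.0
tool_pos: [0.4387, 0.0981, 0.0111]
tcp_rot: [180.0, -0.0, 6.7]
contact_force: [0.6, 0.1, 0.1]
grip_width: 0.498
grasp_force: 0.0
```

```bash
python3 - <<'E'
from h import *
J=np.load("J.npy")
s=ctrl.get_state(); print(s["tool_pos"],s["tcp_rot"],s["contact_force"],w2jig(J,s["tool_pos"]))
c=ctrl.capture("wrist"); cv2.imwrite("pics/w2.png",c["color"]); c=ctrl.capture("side");
cv2.imwrite("pics/sd2.png",np.hstack([cv2.resize(ctrl.capture("wrist")["color"],(400,300)),cv2.resize(c["color"][180:270,180:300],(400,300),interpolation=cv2.INTER_CUBIC)]))
E
```

```text
[0.43867615 0.09814162 0.01108323] [ 1.79979975e+02 -4.04205706e-02  6.72089511e+00] [0.63869086 0.10306947 0.14992656] [[-0.12370962  0.0489931   0.01108323]]
```

View pics/sd2.png

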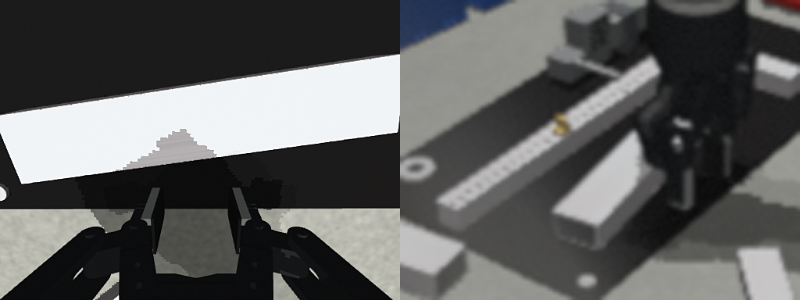

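The left panel (wrist) shows the fingers just in front of the rail's near face. The right panel (side) shows them low, beside the rail. Now I'll push +x.

Request:
{"method": "send_rows", "body": {"targets": [[0.1, 0, 0, 0], [0.2, 0, 0, 0], [0.3, 0, 0, 0], [0.4, 0, 0, 0], [0.48, 0, 0, 0]]}}

```text
time: 4.78
tool_pos: [0.4958, 0.1054, 0.0103]
tcp_rot: [180.0, 0.0, 6.8]
contact_force: [-2.0, -0.4, 2.2]
grip_width: 0.499
grasp_force: 1.0
```

Request:
{"method": "send_rows", "body": {"targets": [[0.02, 0, 0, 0], [0.04, 0, 0, 0], [0.06, 0, 0, 0], [0.08, 0, 0, 0], [0.09, 0, 0, 0]]}}

```text
time: 5.4
tool_pos: [0.506, 0.1067, 0.0105]
tcp_rot: [180.0, -0.0, 6.8]
contact_force: [-2.1, -0.7, -0.3]
grip_width: 0.501
grasp_force: 0.6
```

```bash
python3 - <<'E'
from h import *
J=np.load("J.npy")
s=ctrl.get_state(); print(s["tool_pos"],s["tcp_rot"],w2jig(J,s["tool_pos"]),R.from_euler('z',-J[2],degrees=True).apply(s["contact_force"]))
c=ctrl.capture("wrist"); cv2.imwrite("pics/w3.png",c["color"])
E
```

```text
[0.50601167 0.10669286 0.01045135] [ 1.79997279e+02 -3.38888778e-03  6.78513323e+00] [[-0.05583431  0.04936595  0.01045135]] [-2.18818199 -0.45579143 -0.30047476]
```

View pics/w3.png

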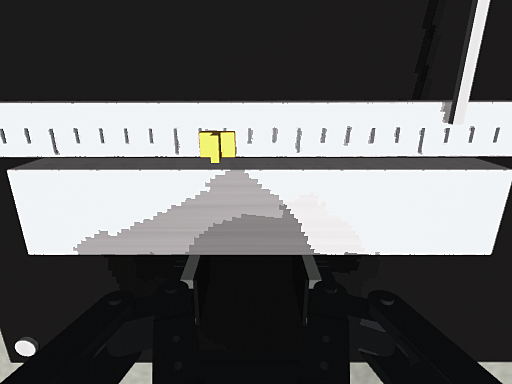

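The rail is now square to the fence with a gap of a few mm, its left end at px x≈8–26 (jig y ≈ 0.153). I'll leave the gap, go round to the +y end with the gripper shut, and push along -y.

Request:
{"method": "send_rows", "body": {"targets": [[-0.12, 0, 0, 0], [-0.12, 0, -0.25, 0], [-0.12, 0, -0.5, 0], [0, -0.35, -0.5, 0], [0.1, -0.7, -0.5, 0]]}}

```text
time: 6.08
tool_pos: [0.5081, 0.1917, 0.0712]
tcp_rot: [180.0, -0.1, 6.7]
contact_force: [0.2, -0.5, 0.4]
grip_width: 0.502
grasp_force: 0.0
```

Request:
{"method": "send_rows", "body": {"targets": [[0.08, -0.2, 0, 0], [0.16, -0.38, 0, 0], [0.16, -0.38, 0, 0], [0.16, -0.38, 0, 0], [0.16, -0.38, 0, 0]], "claw": 1}}

```text
time: 6.7
tool_pos: [0.5213, 0.2375, 0.0703]
tcp_rot: [179.9, 0.0, 6.7]
contact_force: [-0.8, -0.3, -0.7]
grip_width: 0.0
grasp_force: 0.0
```

```bash
python3 - <<'E'
from h import *
J=np.load("J.npy")
s=ctrl.get_state(); print(s["tool_pos"],s["tcp_rot"],w2jig(J,s["tool_pos"]),s["grip_width"])
c=ctrl.capture("wrist"); cv2.imwrite("pics/w4.png",c["color"])
for p in [(-.026,.178,.014)]: print(rows(jig2w(J,p)[0],J[2]))
p=proj(c,jig2w(J,[(-.02,.163,.006),(-.02,.193,.006)])); print(p)
E
```

```text
[0.52127841 0.23753954 0.07034928] [1.79943641e+02 2.90043951e-02 6.70023178e+00] [[-0.02490775  0.17741858  0.07034928]] 0.0004969664443988216
(array([-0.01 , -0.004,  0.47 ]), array([1.7996e+02, 2.0000e-02, 6.7000e+00]), np.float64(-0.0012))
[[270.94677367 202.48459803]
 [229.3652066  202.674193  ]]
```

View pics/w4.png

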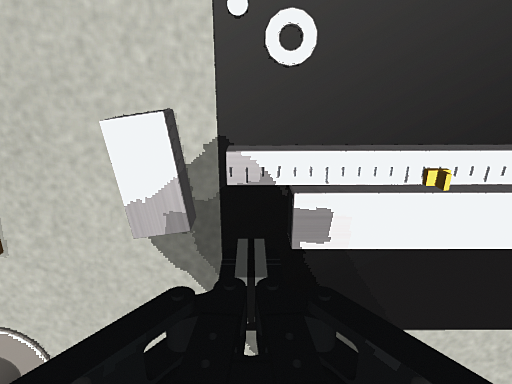

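The closed fingers are over the strip between the offcut (edge px 192) and the rail's end (px 291), so the way down is clear. I'll descend and push -y.

Request:
{"method": "send_rows", "body": {"targets": [[0, 0, 0.15, -0.001], [0, 0, 0.3, -0.001], [0, 0, 0.42, -0.001], [0, 0, 0.47, -0.001], [0, 0, 0.47, -0.001]]}}

```text
time: 7.38
tool_pos: [0.5211, 0.2391, 0.0133]
tcp_rot: [180.0, 0.1, 7.0]
contact_force: [-1.2, 0.2, 0.1]
grip_width: 0.004
grasp_force: 0.0
```

Request:
{"method": "send_rows", "body": {"targets": [[0, 0.1, 0, 0], [0, 0.2, 0, 0], [0, 0.3, 0, 0], [0, 0.4, 0, 0], [0, 0.48, 0, 0]]}}

```text
time: 8.0
tool_pos: [0.529, 0.1812, 0.0144]
tcp_rot: [-180.0, -0.1, 6.9]
contact_force: [-0.5, 2.4, 1.9]
grip_width: 0.0
grasp_force: 1.2
```

Request:
{"method": "send_rows", "body": {"targets": [[0, 0.02, 0, 0], [0, 0.04, 0, 0], [0, 0.06, 0, 0], [0, 0.07, 0, 0], [0, 0.08, 0, 0]]}}

```text
time: 8.62
tool_pos: [0.5296, 0.1726, 0.014]
tcp_rot: [-180.0, 0.0, 7.0]
contact_force: [0.3, 2.6, 2.3]
grip_width: -0.0
grasp_force: 1.2
```

```bash
python3 - <<'E'
from h import *
J=np.load("J.npy")
s=ctrl.get_state(); print(s["tool_pos"],s["tcp_rot"],w2jig(J,s["tool_pos"]),R.from_euler('z',-J[2],degrees=True).apply(s["contact_force"]))
c=ctrl.capture("top"); g=cv2.cvtColor(c["color"],cv2.COLOR_BGR2GRAY)
cv2.imwrite("pics/t5.png",cv2.resize(c["color"][140:230,165:310],None,fx=5,fy=5,interpolation=cv2.INTER_CUBIC))
E
```

```text
[0.5296026  0.17258765 0.01404684] [-1.79993970e+02  3.22692017e-03  6.98738816e+00] [[-0.02447299  0.11193689  0.01404684]] [0.57563759 2.54373924 2.30708054]
```

Request:
{"method": "send_rows", "body": {"targets": [[0, 0.01, 0, 0], [0, 0.02, 0, 0], [0, 0.03, 0, 0], [0, 0.04, 0, 0], [0, 0.04, 0, 0]]}}

```text
time: 9.3
tool_pos: [0.5303, 0.1672, 0.014]
tcp_rot: [180.0, 0.0, 6.9]
contact_force: [0.8, 1.3, 1.2]
grip_width: -0.001
grasp_force: 0.8
```

Request:
{"method": "send_rows", "body": {"targets": [[0, 0.01, 0, 0], [0, 0.015, 0, 0], [0, 0.02, 0, 0], [0, 0.025, 0, 0], [0, 0.025, 0, 0]]}}

```text
time: 9.93
tool_pos: [0.5306, 0.1644, 0.014]
tcp_rot: [180.0, 0.0, 7.0]
contact_force: [-0.3, 1.9, -0.2]
grip_width: 0.001
grasp_force: 0.7
```

Request:
{"method": "send_rows", "body": {"targets": [[0, 0.005, 0, 0], [0, 0.01, 0, 0], [0, 0.015, 0, 0], [0, 0.02, 0, 0], [0, 0.02, 0, 0]]}}

```text
time: 10.55
tool_pos: [0.5309, 0.1641, 0.0141]
tcp_rot: [-179.9, -0.1, 7.0]
contact_force: [0.0, 6.1, 0.1]
grip_width: 0.001
grasp_force: 3.2
```

```bash
python3 - <<'E'
from h import *
J=np.load("J.npy")
s=ctrl.get_state(); print(w2jig(J,s["tool_pos"]),R.from_euler('z',-J[2],degrees=True).apply(s["contact_force"]))
c=ctrl.capture("wrist"); d=ctrl.capture("top")["color"][140:230,165:310]
cv2.imwrite("pics/w6.png",np.vstack([cv2.resize(c["color"],(400,300)),cv2.resize(d,(400,248),interpolation=cv2.INTER_CUBIC)]))
E
```

```text
[[-0.02424108  0.10336817  0.01413011]] [0.73955147 6.07530566 0.07166282]
```

View pics/w6.png

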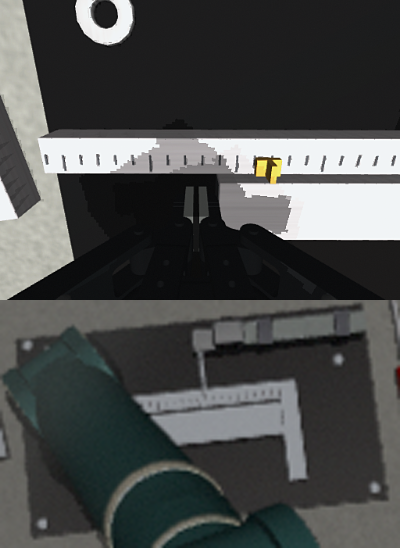

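The rail is pressed against the stop at 6 N, with a small gap still showing at the fence. Next is the final +x push at the rail's middle.

Request:
{"method": "send_rows", "body": {"targets": [[0, -0.08, 0, 0], [0, -0.08, -0.25, 0], [-0.15, 0.1, -0.5, 0], [-0.3, 0.4, -0.5, 0], [-0.47, 0.7, -0.5, 0]]}}

```text
time: 11.28
tool_pos: [0.4848, 0.0703, 0.0744]
tcp_rot: [179.9, -0.0, 7.0]
contact_force: [-0.8, -0.2, -0.5]
grip_width: 0.001
grasp_force: 0.0
```

Request:
{"method": "send_rows", "body": {"targets": [[0, 0.287, 0, 0], [0, 0.287, 0, 0], [0, 0.287, 0.2, 0], [0, 0.287, 0.4, 0], [0, 0.287, 0.52, 0]], "claw": 0.5}}

```text
time: 11.9
tool_pos: [0.4887, 0.0384, 0.0106]
tcp_rot: [180.0, 0.1, 7.0]
contact_force: [-0.1, 0.4, -0.2]
grip_width: 0.503
grasp_force: 0.0
```

Request:
{"method": "send_rows", "body": {"targets": [[0.06, 0, 0, 0], [0.11, 0, 0, 0], [0.16, 0, 0, 0], [0.19, 0, 0, 0], [0.2, 0, 0, 0]]}}

```text
time: 12.52
tool_pos: [0.5135, 0.0407, 0.0119]
tcp_rot: [180.0, -0.0, 7.0]
contact_force: [-0.3, -0.2, 0.1]
grip_width: 0.498
grasp_force: 0.0
```

Request:
{"method": "send_rows", "body": {"targets": [[0.01, 0, 0, 0], [0.02, 0, 0, 0], [0.025, 0, 0, 0], [0.03, 0, 0, 0], [0.03, 0, 0, 0]]}}

```text
time: 13.15
tool_pos: [0.5168, 0.0412, 0.0116]
tcp_rot: [-180.0, -0.0, 7.0]
contact_force: [-2.2, 0.7, -1.1]
grip_width: 0.499
grasp_force: 0.4
```

```bash
python3 - <<'E'
from h import *
J=np.load("J.npy")
s=ctrl.get_state(); print(w2jig(J,s["tool_pos"]),R.from_euler('z',-J[2],degrees=True).apply(s["contact_force"]),s["tcp_rot"])
E
```

```text
[[-0.05303871 -0.01695065  0.01157292]] [-2.1069346   1.00464853 -1.10556741] [-1.79997677e+02 -6.79486718e-03  6.96744405e+00]
```

Request:
{"method": "send_rows", "body": {"targets": [[0.005, 0, 0, 0], [0.01, 0, 0, 0], [0.015, 0, 0, 0], [0.02, 0, 0, 0], [0.02, 0, 0, 0]]}}

```text
time: 13.78
tool_pos: [0.5184, 0.0414, 0.0116]
tcp_rot: [180.0, 0.1, 7.0]
contact_force: [-4.1, -0.6, 2.3]
grip_width: 0.498
grasp_force: 1.9
```

Request:
{"method": "send_rows", "body": {"targets": [[0.005, 0, 0, 0], [0.01, 0, 0, 0], [0.015, 0, 0, 0], [0.015, 0, 0, 0], [0.015, 0, 0, 0]]}}

```text
time: 14.4
tool_pos: [0.5184, 0.0413, 0.0114]
tcp_rot: [180.0, 0.3, 7.0]
contact_force: [-8.1, -0.7, 6.5]
grip_width: 0.501
grasp_force: 4.2
```

Request:
{"method": "send_rows", "body": {"targets": [[0.01, 0, 0, 0], [0.015, 0, 0, 0], [0.015, 0, 0, 0], [-0.05, 0, 0, 0], [-0.12, 0, 0, 0]]}}

```text
time: 15.02
tool_pos: [0.5074, 0.0401, 0.012]
tcp_rot: [-180.0, -0.1, 7.0]
contact_force: [-0.6, 0.2, 0.2]
grip_width: 0.5
grasp_force: 0.0
```

Request:
{"method": "send_rows", "body": {"targets": [[0, 0, -0.25, 0], [0, 0, -0.5, 0], [0, 0, -0.75, 0], [0, 0, -0.95, 0], [0, 0, -0.95, 0]]}}

```text
time: 15.65
tool_pos: [0.5083, 0.04, 0.1276]
tcp_rot: [180.0, -0.3, 7.0]
contact_force: [0.4, -0.2, 0.2]
grip_width: 0.502
grasp_force: 0.0
```

```bash
python3 - <<'E'
from h import *
J=np.load("J.npy")
s=ctrl.get_state(); print(w2jig(J,s["tool_pos"]),s["tcp_rot"])
c=ctrl.capture("wrist"); cv2.imwrite("pics/w7.png",c["color"]); np.save("w7.npy",c,allow_pickle=True)
hsv=cv2.cvtColor(c["color"],cv2.COLOR_BGR2HSV)
m=(hsv[...,1]>120)&(hsv[...,0]>18)&(hsv[...,0]<35)
for a in comps(m,20): print("clip",cv2.minAreaRect(a),cv2.boundingRect(a))
for n,p in {"corner":(0,-.12,.028),"fend":(0,.193,.028),"head":(.082,-.065,.064),"ptr":(.02,-.029,.0355),"clipbase":(.0055,.061,.028),"ribtop":(.0055,.061,.042)}.items(): print(n,proj(c,jig2w(J,p)).round(1))
E
```

```text
[[-0.06157164 -0.01710651  0.12759463]] [179.96618843  -0.30809897   6.95349287]
clip ((150.37127685546875, 110.71288299560547), (13.433002471923828, 8.358312606811523), 84.2894058227539) (146, 104, 10, 14)
clip ((139.89634704589844, 111.06707000732422), (14.687395095825195, 7.509344100952148), 83.6598129272461) (136, 104, 9, 15)
corner [[384.  118.5]]
fend [[-20.8 118.5]]
head [[334.  -21.8]]
ptr [[267.3  91.2]]
clipbase [[149.2 111.2]]
ribtop [[143.1 112.3]]
```

View pics/w7.png

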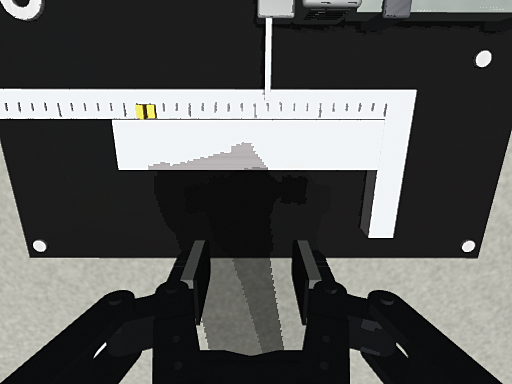

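The rail sits flush: its top edge meets the fence at row 120 and its right end meets the stop at px 384, with no gap. The clip's rib is near px (145,111) and the pointer at px x≈267. Next I'll go to the grip head, turning to yaw ≈ 97°.

Request:
{"method": "send_rows", "body": {"targets": [[0.2, 0.08, 0, -0.055], [0.4, 0.16, 0, -0.11], [0.6, 0.24, 0, -0.165], [0.8, 0.32, 0, -0.22], [1, 0.4, 0, -0.27]], "claw": 0.3}}

```text
time: 16.32
tool_pos: [0.6316, 0.0066, 0.1239]
tcp_rot: [-179.9, 0.0, 55.9]
contact_force: [1.0, -0.4, -0.4]
grip_width: 0.703
grasp_force: 0.0
```

Request:
{"method": "send_rows", "body": {"targets": [[0, 0, 0, -0.05], [0, 0, 0, -0.1], [0, 0, 0, -0.15], [0, 0, 0, -0.2], [0, 0, 0, -0.23]], "grip_force": 25}}

```text
time: 16.95
tool_pos: [0.6308, 0.0068, 0.1239]
tcp_rot: [-179.9, -0.0, 97.2]
contact_force: [-0.4, -0.3, -0.9]
grip_width: 0.699
grasp_force: 0.0
```

```bash
python3 - <<'E'
from h import *
J=np.load("J.npy")
s=ctrl.get_state(); print(w2jig(J,s["tool_pos"]),s["tcp_rot"],s["qpos"])
print(rows(jig2w(J,(.083,-.065,.12))[0],J[2]+90))
c=ctrl.capture("wrist"); cv2.imwrite("pics/w8.png",c["color"]); np.save("w8.npy",c,allow_pickle=True)
for n,p in {"headtop":(.082,-.065,.064),"c1":(.068,-.083,.064),"c2":(.096,-.047,.064),"ptr":(.02,-.029,.0355),"clipbase":(.0055,.061,.028),"ribtop":(.0055,.061,.042)}.items(): print(n,proj(c,jig2w(J,p)).round(1))
E
```

```text
[[ 0.05604297 -0.06481169  0.12386615]] [-1.79892553e+02 -4.47865381e-02  9.71786878e+01] [ 25.64326081  39.54991081 -41.65063562  97.18612322  30.85994109
  55.43903171 -20.39543611]
(array([-0.003,  0.225,  0.032]), array([-1.7989e+02, -4.0000e-02,  9.7180e+01]), np.float64(0.0014))
headtop [[286.9 211.7]]
c1 [[266.7 234.5]]
c2 [[308.1 187.7]]
ptr [[203.6 153.5]]
clipbase [[178.4  23.1]]
ribtop [[173.6  18.6]]
```

View pics/w8.png

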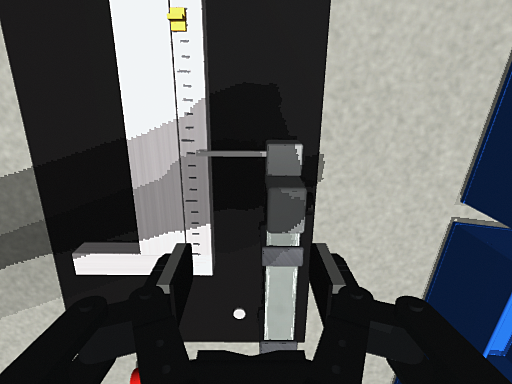

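The head top is at about (268–306, 186–232), which matches the prediction, with the fingers ready to straddle it. The pointer tip is at (197,153) and the clip at (177,20).

Request:
{"method": "send_rows", "body": {"targets": [[0.01, 0.12, 0, 0.001], [0.01, 0.225, 0, 0.001], [0.01, 0.225, 0.15, 0.001], [0.01, 0.225, 0.3, 0.001], [0.01, 0.225, 0.45, 0.001]]}}

```text
time: 17.62
tool_pos: [0.6572, 0.0112, 0.0695]
tcp_rot: [-179.9, 0.0, 96.8]
contact_force: [0.0, 0.6, -0.2]
grip_width: 0.699
grasp_force: 0.0
```

Request:
{"method": "send_rows", "body": {"targets": [[0, 0, 0.13, 0], [0, 0, 0.25, 0], [0, 0, 0.33, 0], [0, 0, 0.38, 0], [0, 0, 0.38, 0]]}}

```text
time: 18.25
tool_pos: [0.6581, 0.0113, 0.0258]
tcp_rot: [-180.0, -0.0, 96.8]
contact_force: [-0.1, -0.7, -1.1]
grip_width: 0.697
grasp_force: 0.0
```

```bash
python3 - <<'E'
from h import *
J=np.load("J.npy")
s=ctrl.get_state(); print(w2jig(J,s["tool_pos"]),s["tcp_rot"],s["contact_force"],s["grip_width"])
print(rows(jig2w(J,(.083,-.065,.024))[0],J[2]+90))
E
```

```text
[[ 0.08361921 -0.06366375  0.02581596]] [-1.79980976e+02 -8.21715069e-04  9.67816695e+01] [-0.13115319 -0.69466449 -1.11686451] 0.6973466182066186
(array([-0.011, -0.005,  0.015]), array([-179.98,   -0.  ,   96.78]), np.float64(-0.0008))
```

Good position. Now I'll squeeze.

Request:
{"method": "send_rows", "body": {"targets": [[0, 0, 0.015, 0], [0, 0, 0.015, 0], [0, 0, 0.015, 0], [0, 0, 0.015, 0], [0, 0, 0.015, 0]], "claw": 1, "grip_force": 25}}

```text
time: 18.88
tool_pos: [0.657, 0.0111, 0.0251]
tcp_rot: [-179.9, 0.1, 96.8]
contact_force: [-4.9, -0.0, 5.8]
grip_width: 0.347
grasp_force: 27.0
```

```bash
python3 - <<'E'
from h import *
J=np.load("J.npy")
s=ctrl.get_state(); print(w2jig(J,s["tool_pos"]),R.from_euler('z',-J[2],degrees=True).apply(s["contact_force"]),s["grip_width"]*85,s["grasp_force"])
E
```

```text
[[ 0.08251756 -0.06369638  0.02506084]] [-4.87671014  0.57221576  5.82874902] 29.497944341440128 26.996032297611237
```

The opening is 29.5 mm, so the button is fully in. Now I'll pull most of the way out.

Request:
{"method": "send_rows", "body": {"targets": [[0.08, 0, 0, 0], [0.2, 0, 0, 0], [0.35, 0, 0, 0], [0.5, 0, 0, 0], [0.65, 0, 0, 0]]}}

```text
time: 19.5
tool_pos: [0.6478, 0.0874, 0.025]
tcp_rot: [-179.8, 0.2, 96.8]
contact_force: [-6.8, -4.2, 6.7]
grip_width: 0.346
grasp_force: 27.4
```

```bash
python3 - <<'E'
from h import *
J=np.load("J.npy")
s=ctrl.get_state(); print(w2jig(J,s["tool_pos"]),R.from_euler('z',-J[2],degrees=True).apply(s["contact_force"]),s["grip_width"]*85,s["grasp_force"])
c=ctrl.capture("wrist"); np.save("w9.npy",c,allow_pickle=True)
print("cam jig",w2jig(J,np.array(c["pose"])[:3,3]))
a=c["color"]
for n,p in {"ptr":(.02,.05,.0355),"rib":(.0055,.061,.042)}.items(): print(n,proj(c,jig2w(J,p)).round(1))
q=proj(c,jig2w(J,(.012,.06,.035)))[0]; u,v=int(q[0]),int(q[1]); x0,y0=max(u-80,0),max(v-60,0)
print(x0,y0); cv2.imwrite("pics/w9.png",cv2.resize(a[y0:y0+120,x0:x0+160],(800,600),interpolation=cv2.INTER_NEAREST))
E
```

```text
[[0.08255651 0.01311886 0.0250348 ]] [-7.24262293 -3.36494802  6.67454198] 29.396104161503573 27.41674304008484
cam jig [[0.08345493 0.09576662 0.16728785]]
ptr [[112.9 194.8]]
rib [[ 68.4 175.5]]
12 113
```

View pics/w9.png

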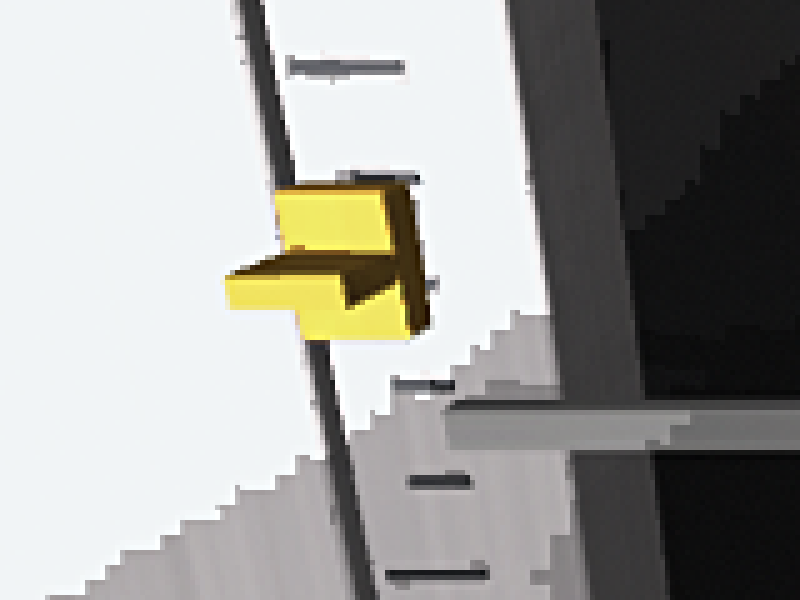

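The clip's base spans crop rows 190–338, its rib top is at (227–347, 275–308), and the blade's top face spans rows 410–450 at its tip (447,430). So the pointer is still short of the rib.

```bash
cat > m.py <<'E'
from h import *
J=np.load("J.npy")
def jy(c,pts,z,x0,y0): return w2jig(J,cast(c,np.array(pts)/5+[x0-.5,y0-.5],z))[:,:2]
E
python3 - <<'E'
from m import *
c=np.load("w9.npy",allow_pickle=True).item()
b=jy(c,[(275,190),(387,190),(303,338),(412,338)],.033,12,113); print(b, b[:,1].mean())
r=jy(c,[(227,275),(342,275),(230,308),(347,308)],.042,12,113); print(r,r[:,1].mean())
p=jy(c,[(447,410),(447,450),(700,410),(700,450)],.0355,12,113); print(p,p[:2,1].mean(),p[2:,1].mean())
E
```

```text
[[0.00129357 0.07001121]
 [0.011248   0.06998092]
 [0.00116213 0.05632564]
 [0.01116393 0.05629787]] 0.06315391017766292
[[0.00131759 0.06451961]
 [0.01103086 0.06449152]
 [0.0009751  0.06163983]
 [0.01092833 0.06161164]] 0.06306565086614167
[[0.01455668 0.05017466]
 [0.01392788 0.04627373]
 [0.03768763 0.05011359]
 [0.037267   0.04621392]] 0.04822419954517344 0.04816375124598472
```

Request:
{"method": "send_rows", "body": {"targets": [[0.04, 0, 0, 0], [0.08, 0, 0, 0], [0.11, 0, 0, 0], [0.124, 0, 0, 0], [0.124, 0, 0, 0]]}}

```text
time: 20.18
tool_pos: [0.646, 0.1025, 0.025]
tcp_rot: [-179.8, 0.1, 96.8]
contact_force: [-7.6, -3.2, 7.8]
grip_width: 0.347
grasp_force: 27.6
```

```bash
python3 - <<'E'
from h import *
J=np.load("J.npy")
s=ctrl.get_state(); print(w2jig(J,s["tool_pos"]),R.from_euler('z',-J[2],degrees=True).apply(s["contact_force"]),s["grip_width"]*85,s["grasp_force"])
c=ctrl.capture("wrist"); np.save("w10.npy",c,allow_pickle=True)
a=c["color"]; q=proj(c,jig2w(J,(.012,.06,.035)))[0]; u,v=int(q[0]),int(q[1]); x0,y0=max(u-80,0),max(v-60,0)
print(x0,y0); cv2.imwrite("pics/w10.png",cv2.resize(a[y0:y0+120,x0:x0+160],(800,600),interpolation=cv2.INTER_NEAREST))
E
```

```text
[[0.08258145 0.02831187 0.02502821]] [-7.91003739 -2.28059245  7.81623825] 29.49157547199038 27.638907730579376
17 144
```

View pics/w10.png

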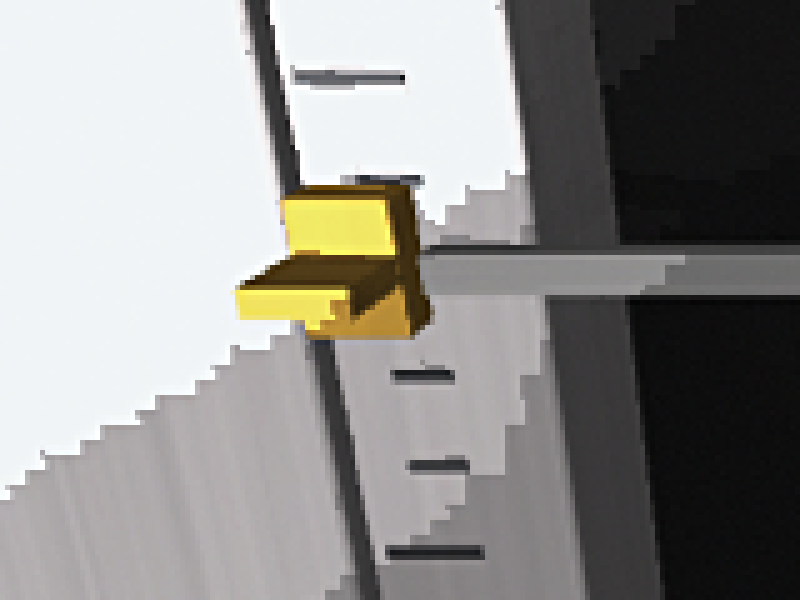

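The blade now meets the clip at mid-height: blade top rows 255–295, clip base rows 198–338, rib top rows 289–320.

```bash
python3 - <<'E'
from m import *
c=np.load("w10.npy",allow_pickle=True).item()
b=jy(c,[(285,198),(388,198),(308,338),(412,338)],.033,17,144); print(b[:,1], b[:,1].mean())
r=jy(c,[(236,289),(350,289),(238,320),(350,320)],.042,17,144); print(r[:,1].mean())
p=jy(c,[(430,255),(430,295),(700,255),(700,295)],.0355,17,144); print(p[:,1],p[:,1].mean())
# rail flush check: straight line fence/rail gap + top view of stop contact
t=ctrl.capture("top"); s=ctrl.capture("side")
for n,p in {"rail-stop":(-.02,-.12,.03),"rail+y end":(-.02,.09,.031)}.items(): print(n,proj(s,jig2w(J,p)).round(0),proj(t,jig2w(J,p)).round(0))
cv2.imwrite("pics/fin.png",np.hstack([cv2.resize(t["color"][140:230,165:310],(400,300),interpolation=cv2.INTER_CUBIC),cv2.resize(s["color"][170:260,180:330],(400,300),interpolation=cv2.INTER_CUBIC)]))
E
```

```text
[0.06999745 0.06997537 0.05611997 0.0560996 ] 0.06304809502952212
0.06294904630842355
[0.06528545 0.06138496 0.0652306  0.06133152] 0.06330813507265506
rail-stop [[273. 195.]] [[267. 180.]]
rail+y end [[228. 225.]] [[205. 187.]]
```

View pics/fin.png

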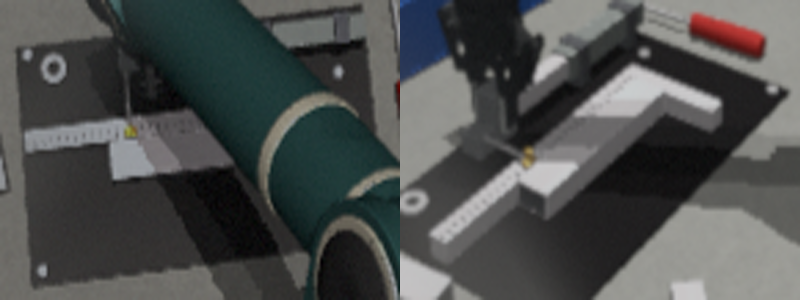

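The pointer is within about 0.3 mm of the rib, and the rail is still in its corner. I'm handing in while holding the head.

```bash
python3 -c "
from station import ctrl
print(ctrl.hand_in())"
```

```text
the job is handed in; nothing more can be done
None
```

The job is handed in: the rail is flush against the fence and end stop, and the gauge arm is held out with its pointer about 0.3 mm from the clip's middle by my measurement; no verdict came back, and I viewed 13 pictures, over the limit of 10.

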